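# Return a fallen spice jar to its caddy and latch the keeper bar

### The job

A red-capped spice jar has fallen over on the worktop. Stand it upright on the worktop and let go of it, then set it upright in the empty middle pocket of the wooden spice caddy, and finally swing the caddy's red keeper bar over the jars, through its spring catch and fully home so that it stays latched. Leave the other two jars standing in their pockets and do not knock the ring-shaped dough cutter about.

Things in the scene. Friction and masses are not known exactly. Their poses are not given: they have to be found in the camera images.
- fallen_jar: Red-capped spice jar, 106 mm high, 0.08 to 0.15 kg, lying on the worktop at first. Origin: centre of its underside (glass end); z runs along the jar to the cap. Glass 42 mm in diameter from 0 to 85 mm along z, red cap 45 mm from 85 to 106 mm. May roll when nudged. Stood on its foot leaning under about 15 degrees, it rights itself when released.
- jar_b: A second jar just like it (same sizes and axes), standing loose in the left or the right pocket of the caddy; it stays there.
- shaker: Glass salt shaker with a grey cap, 44 mm in diameter, 90 mm high, origin at the centre of its underside, z up; stands loose in the other outer pocket of the caddy; it stays there.
- caddy: Fixed wooden caddy, base 78 (x) by 236 mm (y), origin under its centre on the worktop, z up, front to its -x. Three pockets in a row along y, 54 mm apart, each 55 (x) by 50 mm (y), floor 10 mm and rims 32 mm above the worktop. The jars stand close: only fingers in front of and behind a jar, pointing straight down, fit. Posts 118 mm high at y = +100 mm (hinge) and -100 mm (latch).
- bay_mid (a point): Centre of the floor of the empty middle pocket (10 mm above the worktop); axes as the caddy's.
- keeper_hinge (a point): Point on the vertical hinge axis of the keeper bar, 122 mm above the worktop (level with the bar's underside); axes as the caddy's.
- keeper_knob (a point): Centre of the grip of the upright black knob on the free end of the red keeper bar, 200 mm from the hinge axis, 150 mm above the worktop. Knob 20 mm in diameter from 142 to 164 mm above the worktop, narrower neck below, top at 168 mm. The bar is 16 mm wide, from 122 to 132 mm above the worktop; jars standing in the pockets reach 116 mm.
- keeper (a joint): Bar angle, rad. 0: home on its stop, bar along the row over the jars. Grows as the bar swings level to the caddy's front; the knob is at hinge + 200 mm x (-sin, -cos) in the caddy's x, y. Stays where left (0.3 N at the knob). From 0.09 inwards it meets the sprung ball: 5 to 10 N at the knob take it over at 0.04, then the ball drives it to 0 and holds it; let go earlier, it is pushed back out.
- latch (a point): Top of the latch post (118 mm above the worktop) under the bar's free end when shut; axes as the caddy's. A sprung steel ball stands 2.5 mm out of it, 8.5 mm in front of this point; the bar's stop rises 10 mm behind it to 136 mm above the worktop.
- cutter: Ring-shaped dough cutter, 74 mm in diameter, 32 mm high, loose; leave it alone.

How it is judged:
By the outcome, as a careful person would: the job done as asked, in the order asked, and still so for the second after the job is handed in, with the robot touching nothing.
It also fails if it takes over 72 s, if anything falls off the work surface, if the arm or the gripper's body presses on something with over 40 N, if the wrist force passes 120 N, or if a joint passes its speed limit or range.

### The arm

A 6-joint arm with a two-finger parallel gripper is mounted at the origin on a cart in front of the work surface, level with it; the furniture and walls round the work are solid. World frame = base frame: x ahead of the robot, y to its left, z up, the work surface at z = 0. Lengths are in m, angles in degrees, forces in N, time in s.
With the tool pointing down it reaches from about 0.3 to 0.75 m from the base axis. Payload 8.5 kg.
Tool frame: the origin (TCP) lies at the centre of the arm's flange, where the gripper is bolted on; the fingertips stand 173 mm ahead of it and the grasp point (between the pads) lies env.pinch_z ahead of it (env.pinch_z is the distance from the TCP to the grasp point, in m); z points along the fingers, y is the line along which they close (so a half turn about z gives the same grasp; the last joint's range is limited). The gripper opens to 85 mm and grips with 20 to 120 N. Pads are 22 mm wide; open, the fingers measure 114 mm over their backs; the gripper's body (76 mm by 85 mm) begins 54 mm behind the grasp point. The pads swing forward as they close: fully open they stand 13 mm farther back than shut.
Start: joints at [53.497, 21.807, 74.336, -0, 83.858, -12.336], TCP at [0.225, 0.502, 0.405] pointing down, gripper open.
Joint ranges: [-178.18, 178.18], [-50.72, 133.34], [12.68, 142.11], [-81.47, 261.47], [9.98, 163.14], [-165.26, 165.26]. Speed limits (degrees/s): [136.94, 136.94, 180, 180, 180, 180].

### API

Orientations are given as a 3x3 rotation matrix whose columns are the frame's x, y, z axes.
In Python, from rig import env, get_image, job, spotter gives the robot as it stands. The module is installed in compiled form; this text tells all that it offers.
- The arm moves only by the shell command python3 -m creep 'ROWS' [FORCE]. ROWS is text: rows parted by semicolons, each of 7 numbers parted by spaces: the turn, a rotation vector about the tool's x, y, z in units of 8 degrees (1.0 is 8 degrees), then the shift along the tool's x, y, z in units of 30 mm (1.0 is 30 mm), then the finger opening in mm, from 0 to 85.4. A call has 1 to 12 rows; each row is the pose to reach, as a shift and turn from the pose commanded when the call began, along the tool's axes at that moment; what a row does not reach only later rows make up. A row lasts 1/10 s, in which the tool goes at most 50 mm and 8.59 degrees, less where a joint would pass 70% of its speed; a pose out of reach is approached as far as the arm can. A call with a gripper value outside its range is refused whole. The fingers move at their own pace and stop on an object; FORCE is the grip in N (left out, the last holds). Time passes only in rows, so rows that repeat a pose let the fingers close. It gives the time, the measured TCP pose, the force, the opening and the grip force at its end, in the units of the state.
- env.observe(): the state, without advancing time (a new reading comes with each control period).
- get_image(name): name is "side" or "top" or "wrist"; returns a dict with "image" (480x640x3 uint8, blue, green, red), "depth" (480x640 float32, m along the optical axis (not along the pixel's ray), 0 where there is no reading), "intrinsics" (3x3 intrinsics, pixels), "D" ([k1, k2, p1, p2, k3] as OpenCV has them; the pictures are not rectified), "view" (4x4, takes a point from world to camera coordinates). Camera axes: x right, y up, looking along -z (the intrinsics and any distortion apply to the point x, -y, -z); pixel columns grow to the right and rows downward; lengths in m; the calibration is good to about 2 mm. A picture is of the moment at which its call begins.
- job.close_job(): hands the job in; it is judged then, once.
Trained networks look in a picture, given as the dict that the camera call returned (one of the last four; its "shot" number tells which), for a name from the list of things; names that differ only in an ending like _2 or _b are one class to them, and where a whole thing is asked for, a point or a joint stands for the part that bears it (a point fixed in the world has none). Each returns a list of dicts, best first, with "p" (0 to 1); they miss things now and then, are a little off and sometimes report something else, mostly with a low value. They report only what shows in the picture. A call takes as long as a camera call.
- spotter.boxes_of(label, picture): "xy" ([column, row] in pixels, amid what is visible of it).
The state is a dict: "time_s": time; "q": joint angles; "qvel": joint speeds; "joint_efforts": joint torques, N m; "position": TCP position; "tool_rot": TCP orientation; "ft_force": force on the tool from outside, world axes, zero at the start; "wrist_torque": the same for the moment, N m; "grip_width": finger opening in m; "gripper_force": force on a finger pad.
Only numpy, scipy, OpenCV 4.12 (cv2) and the standard library are available. Lean on these libraries where they do the work, as an engineer would, in place of code of your own. Each camera call takes 0.05 s, during which the arm holds its last target. There are 200 camera calls.

## Working session

There is one attempt and no reset: what is moved stays moved. The work goes in short steps, Python scripts to look and compute and a shell command to move; the robot and the scene stay as the last step left them, time stands still between calls to the robot, and variables do not carry over. Pictures are saved under pics/ and viewed, at most 10 in all, crops included, and the job is handed in when it is done.

```bash
mkdir -p pics; cat > h.py <<'E'
import numpy as np, cv2
from rig import env,get_image,job,spotter
def cam(p):
    V=np.array(p["view"]);K=np.array(p["intrinsics"],float);D=np.array(p["D"],float);return V,K,D
def world(p,uv,z=None,depth=None):
    V,K,D=cam(p);n=cv2.undistortPoints(np.array([[uv]],float),K,D)[0,0]
    d=np.array([n[0],-n[1],-1.]);R=V[:3,:3];t=V[:3,3];o=-R.T@t;w=R.T@d
    if z is not None: return o+w*(z-o[2])/w[2]
    if depth is None: depth=p["depth"][int(round(uv[1])),int(round(uv[0]))]
    return o+w*depth
def proj(p,X):
    V,K,D=cam(p);c=V[:3,:3]@np.array(X)+V[:3,3];c=c*[1,-1,-1]
    return cv2.projectPoints(c.reshape(1,1,3),np.zeros(3),np.zeros(3),K,D)[0][0,0]
def cloud(p):
    V,K,D=cam(p);v,u=np.mgrid[0:480,0:640];uv=np.stack([u,v],-1).reshape(-1,1,2).astype(float)
    n=cv2.undistortPoints(uv,K,D)[:,0];d=p["depth"].reshape(-1,1)
    c=np.c_[n[:,0],-n[:,1],-np.ones(len(n))]*d
    return ((c-V[:3,3])@V[:3,:3]).reshape(480,640,3)
def rows(R,T):
    "R,T desired tool rot, TCP pos -> turn(8deg), shift(30mm)"
    s=env.observe();R0=np.array(s["tool_rot"]);p0=np.array(s["position"])
    r=cv2.Rodrigues(R0.T@np.array(R))[0].ravel()
    return np.round(np.degrees(r)/8,2),np.round(R0.T@(np.array(T)-p0)/.03,2)
E
python3 - <<'E'
from h import *
print(env.pinch_z); s=env.observe();print(np.round(s["tool_rot"],3),s["time_s"])
ims=[]
for n in ("top","side"):
    p=get_image(n);c=cloud(p);cv2.imwrite(f"pics/{n}0.png",p["image"])
    for l in ("fallen_jar","jar_b","shaker","caddy","keeper","keeper_knob","latch","cutter","keeper_hinge"):
        try:
            for b in spotter.boxes_of(l,p)[:3]:
                u=b["xy"];print(n,l,np.round(u),round(b["p"],2),np.round(c[int(u[1]),int(u[0])],3))
        except Exception as e: print(n,l,e)
E
```

```text
0.1547
[[-0.912  0.409 -0.001]
 [ 0.409  0.912 -0.001]
 [ 0.    -0.001 -1.   ]] 0.0
top fallen_jar [396. 303.] 0.67 [ 0.457 -0.251  0.043]
top jar_b [253. 216.] 0.64 [0.615 0.007 0.117]
top shaker [305. 207.] 0.74 [ 0.633 -0.088  0.095]
top caddy [272. 222.] 0.67 [ 0.623 -0.017  0.01 ]
top keeper [243. 258.] 0.83 [0.537 0.021 0.129]
top keeper_knob [239. 258.] 0.72 [0.537 0.028 0.131]
top latch [273. 219.] 0.9 [ 0.629 -0.019  0.013]
top latch [396. 301.] 0.71 [ 0.458 -0.251  0.046]
top cutter [413. 183.] 0.92 [ 0.697 -0.301  0.006]
top cutter [274. 219.] 0.53 [ 0.631 -0.019  0.01 ]
top keeper_hinge [272. 220.] 0.69 [ 0.628 -0.014  0.007]
top keeper_hinge [240. 256.] 0.48 [0.543 0.028 0.13 ]
side fallen_jar [279. 333.] 0.6 [ 0.451 -0.287  0.044]
side jar_b [326. 215.] 0.61 [0.626 0.004 0.079]
side jar_b [346. 248.] 0.48 [ 0.633 -0.098  0.06 ]
side shaker [344. 249.] 0.96 [ 0.63  -0.101  0.058]
side caddy [332. 242.] 0.84 [ 0.64  -0.006  0.017]
side keeper [268. 200.] 0.63 [0.507 0.008 0.132]
side keeper_knob [272. 194.] 0.92 [0.579 0.296 0.001]
side latch [334. 246.] 0.72 [ 0.644 -0.009  0.008]
side cutter [400. 315.] 0.62 [ 0.681 -0.255  0.001]
side keeper_hinge [333. 241.] 0.84 [ 0.642 -0.006  0.021]
side keeper_hinge [280. 331.] 0.46 [ 0.451 -0.286  0.045]
```

View pics/top0.png

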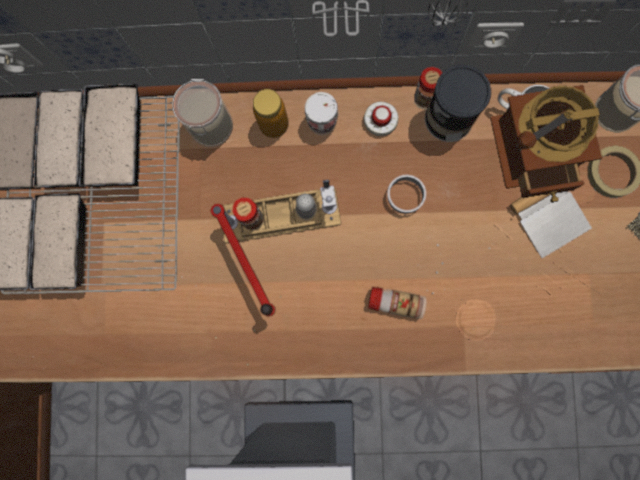

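View pics/side0.png

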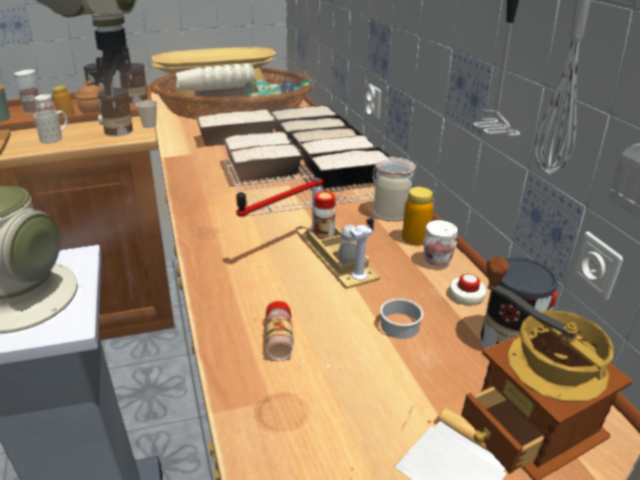

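```bash
python3 - <<'E'
from h import *
p=get_image("top");c=cloud(p);im=p["image"].astype(int)
red=(im[...,2]>110)&(im[...,2]>1.8*im[...,1])&(im[...,2]>1.8*im[...,0])
n,lab,st,ce=cv2.connectedComponentsWithStats(red.astype(np.uint8))
for i in range(1,n):
    if st[i,4]>25:
        P=c[lab==i];print(st[i],np.round(ce[i]),np.round(np.median(P,0),3),np.round(P.min(0),3),np.round(P.max(0),3))
# jar cloud
m=(abs(c[...,0]-.457)<.12)&(abs(c[...,1]+.25)<.12)&(c[...,2]>.02)&(c[...,2]<.07)
P=c[m];print(len(P));q=P[:,:2]-P[:,:2].mean(0);w,v=np.linalg.eigh(q.T@q/len(q));print(P.mean(0),v[:,1],np.sqrt(w));a=q@v;print(np.percentile(a,[1,99],axis=0))
# caddy wood posts z~.118
m=(abs(c[...,2]-.118)<.006)&(c[...,0]>.45)&(abs(c[...,1])<.3)
n,lab,st,ce=cv2.connectedComponentsWithStats(m.astype(np.uint8))
for i in range(1,n):
    if st[i,4]>8: print("118",st[i],np.round(ce[i]),np.round(c[lab==i].mean(0),3))
m=(abs(c[...,2]-.032)<.006)&(c[...,0]>.45)&(abs(c[...,1])<.2)&(c[...,0]<.75)
P=c[m];print("rim",len(P),cv2.minAreaRect(P[:,:2].astype(np.float32)*1000))
E
```

```text
[421  67  21  21 163] [429.  76.] [ 0.88  -0.326  0.107] [ 0.854 -0.351  0.101] [ 0.895 -0.312  0.113]
[373 107  18  16  77] [381. 116.] [ 0.823 -0.241  0.041] [ 0.813 -0.258  0.035] [ 0.845 -0.224  0.045]
[232 197  25  24 274] [244. 209.] [0.628 0.021 0.117] [ 0.415 -0.146 -0.004] [0.679 0.063 1.099]
[210 203  65 113 940] [241. 256.] [0.541 0.025 0.132] [ 0.415 -0.146 -0.004] [0.669 0.111 1.099]
[370 287  13  22 202] [376. 297.] [ 0.467 -0.215  0.042] [ 0.415 -0.228  0.024] [ 0.487 -0.146  1.099]
[401 300   8   8  36] [405. 304.] [ 0.453 -0.269  0.046] [ 0.447 -0.275  0.041] [ 0.46  -0.261  0.049]
1290
[ 0.45601235 -0.25582235  0.04027231] [0.21312204 0.97702559] [0.01263753 0.02995475]
[[-0.02292971 -0.05051913]
 [ 0.02108888  0.05193674]]
118 [100  50 314  18 950] [260.  57.] [ 0.921 -0.008  0.118]
118 [253  89  28  28 616] [267. 102.] [ 0.829 -0.022  0.119]
118 [203 106  18  24  47] [212. 120.] [0.801 0.082 0.116]
118 [193 125   9   3  14] [197. 126.] [0.788 0.109 0.117]
118 [321 186  16  21 254] [328. 196.] [ 0.646 -0.132  0.118]
118 [232 198  25  24 448] [244. 209.] [0.628 0.021 0.117]
rim 741 ((637.8330688476562, -36.555152893066406), (68.6971206665039, 205.41844177246094), 7.583323955535889)
```

The top view shows the fallen jar at about (397,303) with its cap to the left, towards +y. The caddy is at about (280,213) with jar_b left and the shaker right. The bar runs from (217,210) to the knob at (266,309), and the cutter is at (406,195). The side view agrees with this.

```bash
python3 - <<'E'
from h import *
p=get_image("top");c=cloud(p);im=p["image"].astype(int)
red=(im[...,2]>90)&(im[...,2]>1.8*im[...,1])&(im[...,2]>1.8*im[...,0])
m=red&(abs(c[...,2]-.132)<.008)&(c[...,0]<.7)&(abs(c[...,1])<.2);m[:, :205]=0
P=c[m][:,:2].astype(np.float32);vx,vy,x0,y0=cv2.fitLine(P,cv2.DIST_HUBER,0,.01,.01).ravel()
t=(P-[x0,y0])@[vx,vy];print("bar",len(P),(vx,vy),np.array([x0,y0])+t.min()*np.array([vx,vy]),np.array([x0,y0])+t.max()*np.array([vx,vy]))
print("hinge ray",world(p,(217,210),.134),"knob ray",world(p,(266,309.5),.168))
s=c[300:320,255:278];k=(s[...,2]>.14)&(s[...,2]<.18);print("knob",k.sum(),s[k].mean(0))
s=c[190:222,292:322];k=abs(s[...,2]-.09)<.006;print("shaker",s[k].mean(0))
R=np.array([[-.213,.977,0],[-.977,-.213,0],[0,0,-1.]])
T=np.array([.46,-.239,.155+.024+.19]);print(np.linalg.det(R),rows(R,T))
E
```

```text
bar 942 (np.float32(0.89174885), np.float32(0.45253068)) [ 0.43661967 -0.02824967] [0.6356821  0.07276739]
hinge ray [0.62426037 0.06682424 0.134     ] knob ray [ 0.44489121 -0.02362627  0.168     ]
knob 122 [ 0.44671686 -0.02407628  0.165826  ]
shaker [ 0.64061751 -0.08898297  0.09212197]
-0.9998980000000001 (array([-8.73, -7.09,  0.  ]), array([-17.25, -19.32,   1.19]))
```

```bash
python3 -m creep '0 0 9.77 -17.25 -19.32 1.19 85;0 0 9.77 -17.25 -19.32 1.19 85;0 0 9.77 -17.25 -19.32 1.19 85;0 0 9.77 -17.25 -19.32 1.19 85;0 0 9.77 -17.25 -19.32 1.19 85;0 0 9.77 -17.25 -19.32 1.19 85;0 0 9.77 -17.25 -19.32 1.19 85;0 0 9.77 -17.25 -19.32 1.19 85;0 0 9.77 -17.25 -19.32 1.19 85;0 0 9.77 -17.25 -19.32 1.19 85;0 0 9.77 -17.25 -19.32 1.19 85;0 0 9.77 -17.25 -19.32 1.19 85'
python3 - <<'E'
from h import *
R=np.array([[.213,.977,0],[.977,-.213,0],[0,0,-1.]])
print(env.observe()["q"],rows(R,[.46,-.239,.369]))
E
```

```text
time_s: 2.3
position: [0.4064, -0.0718, 0.3774]
tool_rot: [[0.214, 0.977, 0.001], [0.977, -0.214, -0.0], [-0.0, 0.001, -1.0]]
ft_force: [1.5, 1.8, -0.4]
grip_width: 0.0852
gripper_force: 0.0
[-2.65597142e+01  9.47537271e+00  9.70275713e+01  7.33522255e-03
  7.34510601e+01 -1.42006626e+01] (array([ 0.01,  0.  , -0.01]), array([-5.06,  2.94,  0.28]))
```

```bash
python3 -m creep '0 0 0 -5.06 2.94 0.28 85;0 0 0 -5.06 2.94 0.28 85;0 0 0 -5.06 2.94 0.28 85;0 0 0 -5.06 2.94 0.28 85;0 0 0 -5.06 2.94 0.28 85;0 0 0 -5.06 2.94 0.28 85;0 0 0 -5.06 2.94 0.28 85'
python3 - <<'E'
from h import *
p=get_image("wrist");cv2.imwrite("pics/w1.png",p["image"]);c=cloud(p)
print(env.observe()["position"],[ (b["xy"],b["p"]) for b in spotter.boxes_of("fallen_jar",p)])
m=(abs(c[...,0]-.457)<.1)&(abs(c[...,1]+.25)<.1)&(c[...,2]>.018)&(c[...,2]<.07)
P=c[m];r=cv2.minAreaRect(P[:,:2].astype(np.float32)*1000);print(len(P),P.mean(0),P[:,2].max(),r)
im=p["image"].astype(int);red=m&(im[...,2]>90)&(im[...,2]>1.8*im[...,1])&(im[...,2]>1.8*im[...,0]);print("red",c[red].mean(0),red.sum())
E
```

```text
time_s: 3.0
position: [0.4599, -0.2357, 0.369]
tool_rot: [[0.213, 0.977, -0.0], [0.977, -0.213, 0.0], [0.0, -0.0, -1.0]]
ft_force: [0.1, -0.2, 0.3]
grip_width: 0.085
gripper_force: 0.0
[ 0.45989256 -0.23556852  0.36905926] [([322.9, 235.4], 0.93)]
5389 [ 0.45712157 -0.25018237  0.0388494 ] 0.046258026048097665 ((456.052734375, -254.629638671875), (106.29597473144531, 45.877811431884766), 77.69741821289062)
red [ 0.4631588  -0.22376522  0.0402996 ] 1362
```

View pics/w1.png

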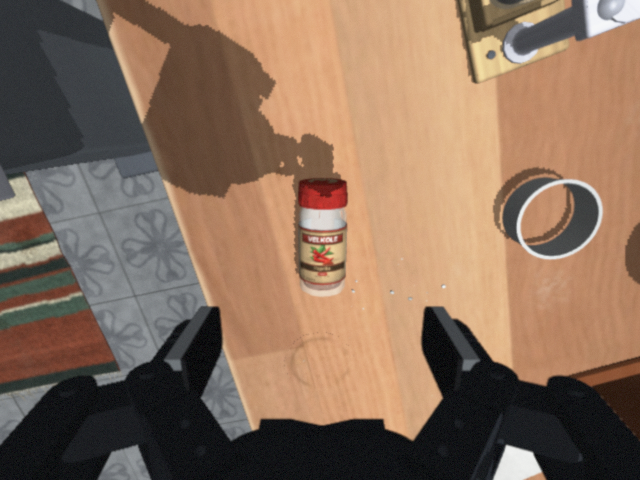

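The wrist picture shows the fallen jar at (323,237), cap up, midway between the open fingers and aligned with them. I'll descend and grip.

```bash
python3 -m creep '0 0 0 0 0 1.6 85;0 0 0 0 0 3.2 85;0 0 0 0 0 4.8 85;0 0 0 0 0 5.8 85;0 0 0 0 0 6.33 85;0 0 0 0 0 6.33 85;0 0 0 0 0 6.33 30;0 0 0 0 0 6.33 30;0 0 0 0 0 6.33 30;0 0 0 0 0 6.33 30;0 0 0 0 0 6.33 30;0 0 0 0 0 6.33 30' 40
```

```text
time_s: 4.3
position: [0.4603, -0.2367, 0.1802]
tool_rot: [[0.213, 0.977, 0.002], [0.977, -0.213, -0.002], [-0.001, 0.002, -1.0]]
ft_force: [-0.1, 1.4, 6.4]
grip_width: 0.0421
gripper_force: 39.8
```

```bash
python3 -m creep '0 0 0 0.5 0 -1.5 30;0 0 0 1.5 0.1 -3 30;0 0 0 2.6 0.1 -4 30;0 0 0 2.6 0.1 -4 30;0 0 0 2.6 0.1 -4 30' 40; python3 -m creep '0 1 0 -0.7 0 0.1 30;0 2 0 -1.4 0 0.2 30;0 3 0 -2.1 0 0.45 30;0 4 0 -2.75 0 0.8 30;0 5 0 -3.3 0 1.2 30;0 6 0 -3.8 0 1.7 30;0 7 0 -4.3 0 2.3 30;0 8 0 -4.65 0 2.9 30;0 9 0 -4.9 0 3.55 30;0 10 0 -5.08 0 4.26 30;0 10 0 -5.08 0 4.26 30;0 10 0 -5.08 0 4.26 30'; python3 -c "
from h import *
s=env.observe();print(s['q']);print(np.array(s['position'])+.1547*np.array(s['tool_rot'])[:,2])
p=get_image('side');cv2.imwrite('pics/s1.png',p['image'])"
```

```text
time_s: 4.8
position: [0.4795, -0.1605, 0.2996]
tool_rot: [[0.212, 0.977, 0.001], [0.977, -0.212, -0.001], [-0.001, 0.002, -1.0]]
ft_force: [0.2, 0.4, -2.4]
grip_width: 0.0417
gripper_force: 42.0
time_s: 6.0
position: [0.4467, -0.3105, 0.1704]
tool_rot: [[0.04, 0.977, 0.211], [0.171, -0.215, 0.961], [0.984, -0.002, -0.176]]
ft_force: [-0.1, 0.4, -1.2]
grip_width: 0.0419
gripper_force: 42.1
[-54.04860527  46.10629598  87.74358777  51.72938598 110.4860954
 -54.78571205]
[ 0.4794188  -0.16176698  0.1431602 ]
```

View pics/s1.png

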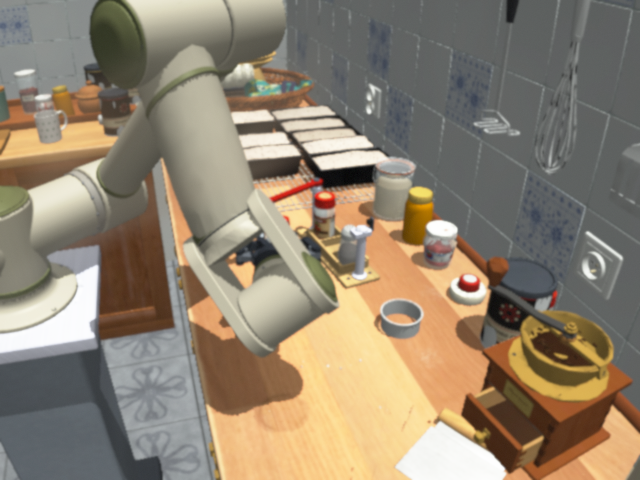

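The side view shows the jar held almost upright behind the wrist, with the wrist housing near (275,300) well above the worktop. I'll lower it.

```bash
python3 -m creep '0 0 0 -0.8 0 0.14 30;0 0 0 -1.5 0 0.27 30;0 0 0 -1.97 0 0.35 30;0 0 0 -2.1 0 0.37 30;0 0 0 -2.2 0 0.39 30;0 0 0 -2.2 0 0.39 30'; python3 -c "
from h import *
s=env.observe();print(np.array(s['position'])+.1547*np.array(s['tool_rot'])[:,2])"
```

```text
time_s: 6.65
position: [0.4473, -0.31, 0.1046]
tool_rot: [[0.037, 0.977, 0.21], [0.171, -0.213, 0.962], [0.985, 0.001, -0.175]]
ft_force: [-0.4, 0.9, -1.3]
grip_width: 0.0419
gripper_force: 42.1
[ 0.47978559 -0.1611977   0.07759744]
```

```bash
python3 -m creep '0 0 0 -0.08 0 0.014 30;0 0 0 -0.12 0 0.02 30;0 0 0 -0.12 0 0.02 30'; python3 -c "
from h import *
s=env.observe();print(np.array(s['position'])+.1547*np.array(s['tool_rot'])[:,2])"
```

```text
time_s: 6.95
position: [0.4472, -0.3101, 0.1012]
tool_rot: [[0.035, 0.977, 0.211], [0.169, -0.214, 0.962], [0.985, 0.001, -0.172]]
ft_force: [-0.7, -2.1, 4.3]
grip_width: 0.0418
gripper_force: 42.4
[ 0.4797433  -0.16127526  0.07453976]
```

```bash
python3 -m creep '0 0 0 0 0 0 46;0 0 0 0 0 0 50;0 0 0 0 0 0 60;0 0 0 0 0 0 85;0 0 0 0 0 0 85;0 0 0 0 0 0 85;0 0 0 0 0 -0.5 85;0 0 0 0 0 -1.5 85;0 0 0 0 0 -2.7 85;0 0 0 0 0 -4 85;0 0 0 0 0 -4 85' ; python3 -c "
from h import *
p=get_image('top');cv2.imwrite('pics/t1.png',p['image'][180:400,180:500].repeat(2,0).repeat(2,1));c=cloud(p)
m=(abs(c[...,0]-.48)<.06)&(abs(c[...,1]+.16)<.06)&(c[...,2]>.08)
P=c[m];print(len(P),P.mean(0) if len(P) else 0)
m&=abs(c[...,2]-.106)<.008;print(c[m].mean(0),m.sum(),np.ptp(c[m],axis=0))
print([(b['xy'],b['p']) for b in spotter.boxes_of('fallen_jar',p)])"
```

```text
time_s: 8.05
position: [0.4202, -0.4303, 0.1223]
tool_rot: [[0.036, 0.976, 0.215], [0.174, -0.218, 0.96], [0.984, 0.003, -0.178]]
ft_force: [-0.3, 1.0, -0.5]
grip_width: 0.0849
gripper_force: 0.0
881 [ 0.45805723 -0.18635114  0.25530345]
[ 0.4778609  -0.16736662  0.10725715] 490 [0.04273621 0.04323898 0.01475375]
[([350.7, 291.6], 0.73)]
```

View pics/t1.png

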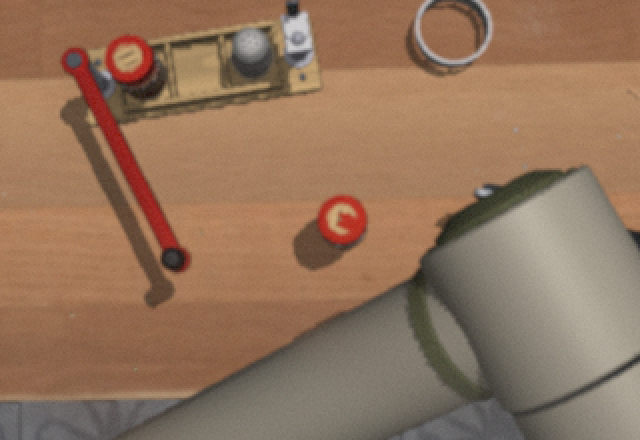

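The top view shows the jar standing upright and free at about (343,220) in the crop. Everything else is undisturbed.

```bash
python3 - <<'E'
from h import *
R=np.array([[-.118,.993,0],[.993,.118,0],[0,0,-1.]])
s=env.observe();print(rows(s["tool_rot"],np.array(s["position"])+[0,0,.18]));print(rows(R,[.478,-.167,.32]))
E
```

```text
(array([0., 0., 0.]), array([ 5.91,  0.  , -1.04]))
(array([ 1.67, -9.9 , -1.99]), array([ 8.06, -0.01,  7.56]))
```

```bash
python3 -m creep '0 0 0 1.6 0 -0.3 85;0 0 0 3.2 0 -0.6 85;0 0 0 4.8 0 -0.85 85;0 0 0 5.91 0 -1.04 85;0 0 0 5.91 0 -1.04 85'; python3 -m creep '0.16 -1 -0.2 0.2 0 0.9 85;0.33 -2 -0.4 0.4 0 1.8 85;0.5 -3 -0.6 0.6 0 2.7 85;0.66 -4 -0.8 0.8 0 3.6 85;0.83 -5 -1 1 0 4.5 85;1 -6 -1.2 1.3 0 5.4 85;1.16 -7 -1.4 1.5 0 6.3 85;1.33 -8 -1.6 1.7 0 7.2 85;1.5 -9 -1.8 1.9 0 8 85;1.67 -9.9 -1.99 2.15 0 8.6 85;1.67 -9.9 -1.99 2.15 0 8.6 85;1.67 -9.9 -1.99 2.15 0 8.6 85'; python3 - <<'E'
from h import *
R=np.array([[-.118,.993,0],[.993,.118,0],[0,0,-1.]])
p=get_image("wrist");cv2.imwrite("pics/w2.png",p["image"]);c=cloud(p)
m=(abs(c[...,2]-.106)<.006)&(abs(c[...,0]-.478)<.05)&(abs(c[...,1]+.167)<.05)
P=c[m];print(len(P),P.mean(0),cv2.minEnclosingCircle(P[:,:2].astype(np.float32)))
print(env.observe()["q"],rows(R,[.478,-.167,.155+.066]))
E
```

```text
time_s: 8.65
position: [0.4222, -0.4244, 0.3058]
tool_rot: [[0.033, 0.977, 0.209], [0.176, -0.212, 0.961], [0.984, 0.005, -0.179]]
ft_force: [-0.3, -0.2, 0.1]
grip_width: 0.0853
gripper_force: 0.0
time_s: 9.85
position: [0.4784, -0.1658, 0.3194]
tool_rot: [[-0.12, 0.993, -0.001], [0.993, 0.12, 0.003], [0.003, -0.001, -1.0]]
ft_force: [0.5, -0.7, 0.1]
grip_width: 0.0852
gripper_force: 0.0
4293 [ 0.47720488 -0.16765945  0.10555279] ((0.47735100984573364, -0.169186532497406), 0.022268500179052353)
[-32.62303186  22.29126912  89.06290421   0.11790684  68.80980992
 -39.48367255] (array([-0.01, -0.02,  0.01]), array([-0.03, -0.01,  3.28]))
```

View pics/w2.png

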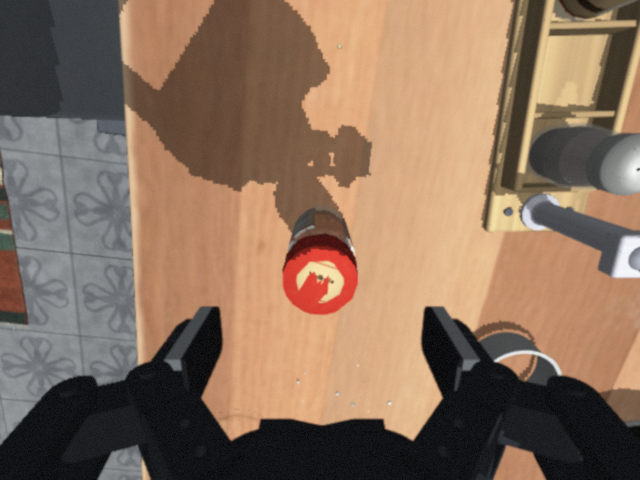

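The wrist view shows the standing jar's cap at (320,280), centred between the fingers. I'll descend, grip, lift and also look at the caddy.

```bash
python3 -m creep '0 0 0 -0.05 -0.03 1.2 85;0 0 0 -0.05 -0.03 2.4 85;0 0 0 -0.05 -0.03 3.1 85;0 0 0 -0.05 -0.03 3.28 85;0 0 0 -0.05 -0.03 3.28 85;0 0 0 -0.05 -0.03 3.28 30;0 0 0 -0.05 -0.03 3.28 30;0 0 0 -0.05 -0.03 3.28 30;0 0 0 -0.05 -0.03 3.28 30;0 0 0 -0.05 -0.03 3.28 30;0 0 0 -0.05 -0.03 3.28 30;0 0 0 -0.05 -0.03 3.28 30' 40
python3 -m creep '0 0 0 0 0 -1.2 30;0 0 0 0 0 -2.6 30;0 0 0 0 0 -4 30;0 0 0 0 0 -5.2 30;0 0 0 0 0 -5.2 30;0 0 0 0 0 -5.2 30'
python3 - <<'E'
from h import *
p=get_image("top");c=cloud(p)
m=(abs(c[...,2]-.032)<.005)&(c[...,0]>.55)&(c[...,1]>-.18)&(c[...,1]<.11)&(c[...,0]<.72)
P=c[m];print("rim",len(P),cv2.minAreaRect(P[:,:2].astype(np.float32)*1000))
m=(abs(c[...,2]-.01)<.005)&(abs(c[...,0]-.634)<.04)&(abs(c[...,1]+.034)<.04)
P=c[m];print("floor",len(P),cv2.minAreaRect(P[:,:2].astype(np.float32)*1000),P.mean(0))
P=c[(abs(c[...,2]-.117)<.004)&(abs(c[...,0]-.628)<.04)&(abs(c[...,1]-.021)<.04)][:,:2].astype(np.float32);print("jar_b",cv2.minEnclosingCircle(P),P.mean(0))
P=c[(abs(c[...,2]-.09)<.006)&(abs(c[...,0]-.64)<.04)&(abs(c[...,1]+.088)<.03)][:,:2].astype(np.float32);print("shaker",cv2.minEnclosingCircle(P),P.mean(0))
cv2.imwrite('pics/t2.png',cv2.resize(p["image"][180:250,200:350],None,fx=5,fy=5))
q=get_image("wrist");cv2.imwrite("pics/w3.png",q["image"]);print(env.observe()["position"])
for z,x,y in ((.01,.634,-.034),(.032,.634,-.034)): print(proj(p,(x,y,z)))
E
```

```text
time_s: 11.1
position: [0.4778, -0.1678, 0.2227]
tool_rot: [[-0.119, 0.993, 0.001], [0.993, 0.119, -0.001], [-0.001, 0.001, -1.0]]
ft_force: [-2.8, -1.0, 7.5]
grip_width: 0.0438
gripper_force: 36.5
time_s: 11.7
position: [0.4775, -0.1675, 0.3779]
tool_rot: [[-0.119, 0.993, 0.001], [0.993, 0.119, -0.0], [-0.0, 0.001, -1.0]]
ft_force: [-0.2, 0.4, -2.0]
grip_width: 0.0437
gripper_force: 38.7
rim 687 ((637.6424560546875, -36.56688690185547), (68.23121643066406, 205.3957977294922), 7.877169132232666)
floor 900 ((630.9175415039062, -32.623931884765625), (74.6170883178711, 79.90066528320312), 2.8717501163482666) [ 0.63324825 -0.03246304  0.01048878]
jar_b ((0.6265250444412231, 0.02847389690577984), 0.029095441102981567) [0.62795126 0.02161002]
shaker ((0.6430612206459045, -0.08731973171234131), 0.017473161220550537) [ 0.6397928  -0.08867837]
[ 0.47760255 -0.16762649  0.3763397 ]
[280.60577579 216.35748464]
[279.41924054 214.17537968]
```

View pics/t2.png

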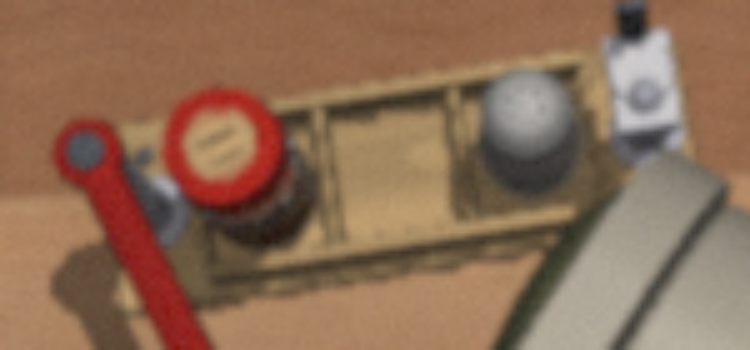

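The enlarged crop shows the empty middle pocket between the dividers at columns 328 and 460, with its centre at about (394,166). That puts the pocket centre near (0.635,-0.033), with a caddy yaw of about 7°. The 43.7 mm grip width suggests the pads touch the cap edge, so I'll check the tilt of the held jar.

```bash
python3 - <<'E'
from h import *
p=get_image("wrist");c=cloud(p);im=p["image"].astype(int);s=env.observe()
pz=s["position"][2]
m=(abs(c[...,0]-.4776)<.03)&(abs(c[...,1]+.1676)<.03)&(c[...,2]>.15)&(c[...,2]<.30)
P=c[m];print(len(P),P.mean(0),P.max(0));t=P[P[:,2]>np.percentile(P[:,2],97)-.006]
t=P[abs(P[:,2]-np.median(P[P[:,2]>np.percentile(P[:,2],50)][:,2]))<.004]
A=np.c_[t[:,:2]-t[:,:2].mean(0),np.ones(len(t))];print(len(t),np.linalg.lstsq(A,t[:,2],rcond=None)[0],t.mean(0))
for n in("side","top"):
    q=get_image(n);d=cloud(q)
    m=(abs(d[...,0]-.4776)<.04)&(abs(d[...,1]+.1676)<.04)&(d[...,2]>.14)&(d[...,2]<.2)
    P=d[m];print(n,len(P),[(z,np.round(P[abs(P[:,2]-z)<.005].mean(0),4)) for z in(.16,.17,.18,.19)] if len(P) else 0, P.min(0))
R=np.array([[-.12,.9928,0],[.9928,.12,0],[0,0,-1.]]);print(rows(R,[.635,-.033,.377]))
E
```

```text
42071 [ 0.47616832 -0.15409026  0.25983758] [ 0.50759962 -0.14462576  0.2990531 ]
6754 [ 0.00232314 -0.01266515  0.28409182] [ 0.47572131 -0.15354883  0.28409182]
side 655 [(0.16, array([ 0.4745, -0.1859,  0.1604])), (0.17, array([ 0.4744, -0.1868,  0.1705])), (0.18, array([ 0.4742, -0.1865,  0.18  ])), (0.19, array([ 0.4747, -0.1869,  0.19  ]))] [ 0.45540433 -0.19503903  0.15299579]Traceback (most recent call last):
  File "<stdin>", line 11, in <module>
    return umr_minimum(a, axis, None, out, keepdims, initial, where)
ValueError: zero-size array to reduction operation minimum which has no identity
```

```bash
python3 - <<'E'
from h import *
R=np.array([[-.12,.9928,0],[.9928,.12,0],[0,0,-1.]]);print(rows(R,[.635,-.033,.377]))
E
```

```text
(array([-0.01, -0.01, -0.01]), array([ 3.84,  5.74, -0.02]))
```

```bash
python3 -m creep '0 0 0 0.8 1.2 0 30;0 0 0 1.6 2.4 0 30;0 0 0 2.4 3.6 0 30;0 0 0 3.2 4.8 0 30;0 0 0 3.84 5.74 0 30;0 0 0 3.84 5.74 0 30;0 0 0 3.84 5.74 0 30;0 0 0 3.84 5.74 0 30' 
python3 - <<'E'
from h import *
q=get_image("wrist");cv2.imwrite("pics/w4.png",q["image"])
R=np.array([[-.12,.9928,0],[.9928,.12,0],[0,0,-1.]]);print(env.observe()["position"],rows(R,[.635,-.033,.377]))
E
```

```text
time_s: 12.75
position: [0.6347, -0.0336, 0.3771]
tool_rot: [[-0.118, 0.993, -0.001], [0.993, 0.118, 0.0], [0.0, -0.001, -1.0]]
ft_force: [-0.3, -0.1, -2.0]
grip_width: 0.0438
gripper_force: 38.8
[ 0.63464602 -0.03377954  0.37743962] (array([-0.01, -0.  , -0.02]), array([0.02, 0.01, 0.01]))
```

View pics/w4.png

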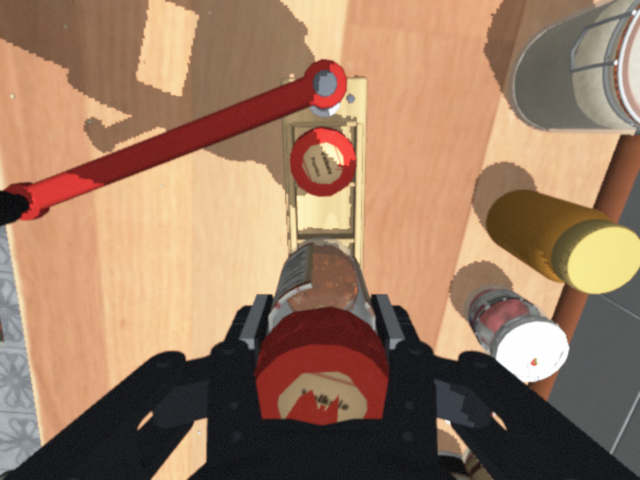

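The wrist view shows the held jar on column ~322, in line with jar_b (323,162) and the caddy walls (287–367). Lowering.

```bash
python3 -m creep '0 0 0 0 0.05 1 30;0 0 0 0.02 0.05 2 30;0 0 0 0.02 0.05 3 30;0 0 0 0.02 0.05 3.8 30;0 0 0 0.02 0.05 4.1 30;0 0 0 0.02 0.05 4.3 30;0 0 0 0.02 0.05 4.3 30'; python3 - <<'E'
from h import *
q=get_image("top");c=cloud(q)
P=c[(abs(c[...,2]-.117)<.005)&(abs(c[...,0]-.628)<.03)&(abs(c[...,1]-.021)<.03)];print(len(P),P.mean(0))
E
```

```text
time_s: 13.5
position: [0.6365, -0.0325, 0.2491]
tool_rot: [[-0.118, 0.993, 0.001], [0.993, 0.118, 0.0], [0.0, 0.001, -1.0]]
ft_force: [0.2, -0.6, -1.1]
grip_width: 0.0436
gripper_force: 38.7
149 [0.63584723 0.0233536  0.11692342]
```

```bash
python3 -m creep '0 0 0 0 0 0.25 30;0 0 0 0 0 0.42 30;0 0 0 0 0 0.5 30;0 0 0 0 0 0.5 30;0 0 0 0 0 0.5 30'
```

```text
time_s: 14.05
position: [0.6365, -0.0321, 0.2334]
tool_rot: [[-0.119, 0.993, -0.001], [0.993, 0.119, 0.0], [0.0, -0.001, -1.0]]
ft_force: [-0.9, 1.3, -2.2]
grip_width: 0.0436
gripper_force: 38.7
```

```bash
python3 -m creep '0 0 0 0 0 0.03 30;0 0 0 0 0 0.06 30;0 0 0 0 0 0.08 30;0 0 0 0 0 0.08 30'
```

```text
time_s: 14.45
position: [0.6364, -0.0321, 0.2327]
tool_rot: [[-0.119, 0.993, 0.001], [0.993, 0.119, -0.0], [-0.0, 0.001, -1.0]]
ft_force: [-5.0, 1.8, 9.6]
grip_width: 0.0433
gripper_force: 39.6
```

```bash
python3 -m creep '0 0 0 0 0 0 47;0 0 0 0 0 0 52;0 0 0 0 0 0 65;0 0 0 0 0 0 80;0 0 0 0 0 0 80;0 0 0 0 0 -0.5 80;0 0 0 0 0 -1.5 80;0 0 0 0 0 -2.8 80;0 0 0 0 0 -4 80;0 0 0 0 0 -5 80;0 0 0 0 0 -5 80'; python3 - <<'E'
from h import *
q=get_image("wrist");c=cloud(q);cv2.imwrite("pics/w5.png",q["image"])
for x,y,z in((.628,.021,.116),(.636,-.032,.116),(.640,-.088,.09)):
    P=c[(abs(c[...,2]-z)<.006)&(abs(c[...,0]-x)<.035)&(abs(c[...,1]-y)<.027)];print(len(P),P.mean(0) if len(P) else 0)
q=get_image("top");c=cloud(q)
s=c[295:325,250:285];k=(s[...,2]>.155)&(s[...,2]<.18);print("knob",k.sum(),s[k].mean(0))
# knob at hinge + arc
R=np.array([[-.12,.9928,0],[.9928,.12,0],[0,0,-1.]])
print(env.observe()["position"],rows(R,[.4455,-.0236,.385]))
E
```

```text
time_s: 15.55
position: [0.6365, -0.0321, 0.3859]
tool_rot: [[-0.119, 0.993, 0.008], [0.993, 0.119, -0.002], [-0.003, 0.008, -1.0]]
ft_force: [-1.2, 0.2, -0.3]
grip_width: 0.0799
gripper_force: 0.0
3295 [0.62820979 0.02370101 0.11578632]
2754 [ 0.63619239 -0.03194351  0.11557804]
699 [ 0.64258781 -0.07926292  0.09150795]
knob 115 [ 0.44678249 -0.02355495  0.16693272]
[ 0.63640354 -0.03216641  0.38116403] (array([ 0.  ,  0.  , -0.01]), array([ 1.04, -6.28, -0.13]))
```

View pics/w5.png

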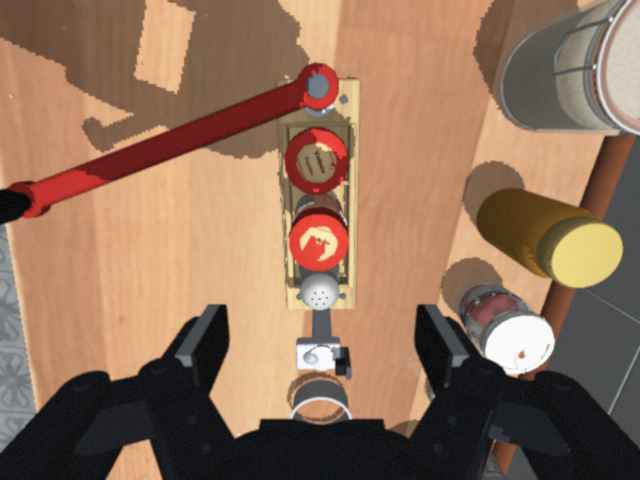

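The wrist view shows all three jars in their pockets, with the placed jar at (318,240) and the knob off to the left at (10,203). On to the knob.

```bash
python3 -m creep '0 0 0 0.25 -1.5 0 50;0 0 0 0.5 -3 0 50;0 0 0 0.75 -4.5 0 50;0 0 0 1 -5.8 0 50;0 0 0 1.04 -6.28 0 50;0 0 0 1.04 -6.28 0 50;0 0 0 1.04 -6.28 0 50;0 0 0 1.04 -6.28 0 50'; python3 - <<'E'
from h import *
q=get_image("wrist");c=cloud(q)
m=(c[...,2]>.155)&(c[...,2]<.176)&(abs(c[...,0]-.4455)<.03)&(abs(c[...,1]+.0236)<.03);P=c[m];print(len(P),P.mean(0),P.min(0),P.max(0))
im=q["image"].astype(int);red=(im[...,2]>70)&(im[...,2]>1.8*im[...,1])&(im[...,2]>1.8*im[...,0])&(abs(c[...,2]-.132)<.006)
B=c[red&(c[...,0]<.6)][:,:2].astype(np.float32);print(len(B),cv2.fitLine(B,cv2.DIST_HUBER,0,.01,.01).ravel())
R=np.array([[-.12,.9928,0],[.9928,.12,0],[0,0,-1.]])
print(env.observe()["position"],rows(R,[.4455,-.0236,.309]))
E
```

```text
time_s: 16.45
position: [0.4467, -0.0238, 0.3806]
tool_rot: [[-0.119, 0.993, -0.001], [0.993, 0.119, 0.0], [0.0, -0.001, -1.0]]
ft_force: [0.9, -0.6, -0.5]
grip_width: 0.0498
gripper_force: 0.0
974 [ 0.44499042 -0.01911681  0.16497111] [ 0.43530705 -0.03081624  0.15502151] [ 0.45473923 -0.01118321  0.16985947]
6888 [0.8963202  0.44340736 0.52649957 0.021214  ]
[ 0.4466452  -0.02374482  0.38065208] (array([-0.01, -0.  , -0.01]), array([ 0.01, -0.04,  2.39]))
```

```bash
python3 -m creep '0 0 0 0.06 -0.04 1 50;0 0 0 0.06 -0.04 1.9 50;0 0 0 0.06 -0.04 2.35 50;0 0 0 0.06 -0.04 2.39 50;0 0 0 0.06 -0.04 2.39 10;0 0 0 0.06 -0.04 2.39 10;0 0 0 0.06 -0.04 2.39 10;0 0 0 0.06 -0.04 2.39 10;0 0 0 0.06 -0.04 2.39 10;0 0 0 0.06 -0.04 2.39 10' 25
python3 - <<'E'
from h import *
s=env.observe();R=np.array(s["tool_rot"]);p=np.array(s["position"])
H=np.array([.6243,.0668]);d=H-p[:2];print(p,np.hypot(*d))
yaw=np.radians(6.8);ca=np.array([[np.cos(yaw),-np.sin(yaw)],[np.sin(yaw),np.cos(yaw)]])
l=ca.T@-d;a0=np.arctan2(-l[0],-l[1]);r=np.hypot(*d);print("angle",np.degrees(a0))
# constant tool yaw, chord along arc
for a in np.degrees(a0)-np.arange(0,np.degrees(a0)+9,6):
    k=np.radians(a);t=H+ca@(-.2*np.array([np.sin(k),np.cos(k)]));v=R.T@(np.r_[t,p[2]]-p)/.03;print(round(a,1),np.round(t,4),np.round(v,2))
E
```

```text
time_s: 17.5
position: [0.4448, -0.0219, 0.3102]
tool_rot: [[-0.119, 0.993, 0.003], [0.993, 0.119, -0.0], [-0.001, 0.003, -1.0]]
ft_force: [4.3, 3.1, 2.7]
grip_width: 0.019
gripper_force: 26.2
[ 0.44480908 -0.02191687  0.31022677] 0.2002190620874522
angle 70.4982217900908
70.5 [ 0.445  -0.0218] [0.   0.01 0.  ]
64.5 [ 0.4553 -0.0401] [-0.64  0.27  0.  ]
58.5 [ 0.4673 -0.0572] [-1.26  0.61  0.  ]
52.5 [ 0.4812 -0.0729] [-1.83  1.    0.  ]
46.5 [ 0.4966 -0.0871] [-2.36  1.45  0.01]
40.5 [ 0.5133 -0.0996] [-2.84  1.96  0.01]
34.5 [ 0.5313 -0.1103] [-3.27  2.51  0.01]
28.5 [ 0.5504 -0.119 ] [-3.63  3.11  0.01]
22.5 [ 0.5702 -0.1257] [-3.93  3.74  0.01]
16.5 [ 0.5906 -0.1303] [-4.17  4.4   0.01]
10.5 [ 0.6114 -0.1328] [-4.33  5.07  0.02]
4.5 [ 0.6323 -0.133 ] [-4.42  5.77  0.02]
-1.5 [ 0.6532 -0.1311] [-4.44  6.46  0.02]
-7.5 [ 0.6737 -0.127 ] [-4.38  7.16  0.02]
```

```bash
python3 -m creep '0 0 0 -0.64 0.27 0 10;0 0 0 -1.26 0.61 0 10;0 0 0 -1.83 1 0 10;0 0 0 -2.36 1.45 0 10;0 0 0 -2.84 1.96 0 10;0 0 0 -3.27 2.51 0 10;0 0 0 -3.63 3.11 0 10;0 0 0 -3.93 3.74 0 10;0 0 0 -4.17 4.4 0 10;0 0 0 -4.33 5.07 0 10;0 0 0 -4.33 5.07 0 10'
python3 - <<'E'
from h import *
q=get_image("side");p=np.array(env.observe()["position"]);H=np.array([.6243,.0668]);print(np.hypot(*(p[:2]-H)))
q=get_image("top");c=cloud(q);im=q["image"].astype(int)
red=(im[...,2]>70)&(im[...,2]>1.8*im[...,1])&(im[...,2]>1.8*im[...,0])&(abs(c[...,2]-.132)<.008)&(c[...,0]<.7)&(c[...,1]<.1)&(c[...,1]>-.15)&(c[...,0]>.5)
P=c[red];print(len(P));B=P[:,:2].astype(np.float32);print(cv2.fitLine(B,cv2.DIST_HUBER,0,.01,.01).ravel())
E
```

```text
time_s: 18.6
position: [0.6118, -0.1338, 0.3096]
tool_rot: [[-0.119, 0.993, 0.0], [0.993, 0.119, -0.002], [-0.002, 0.0, -1.0]]
ft_force: [-0.4, -6.6, 4.5]
grip_width: 0.019
gripper_force: 28.3
0.20094063048108424
519
[ 0.06279015  0.9980267   0.619381   -0.00369375]
```

```bash
python3 -m creep '0 0 0 -0.05 0.35 0 10;0 0 0 -0.08 0.6 0 10;0 0 0 -0.09 0.75 0 10;0 0 0 -0.1 0.9 0 10;0 0 0 -0.1 1.0 0 10;0 0 0 -0.1 1.1 0 10;0 0 0 -0.1 1.18 0 10;0 0 0 -0.1 1.18 0 10'
```

```text
time_s: 19.5
position: [0.646, -0.1322, 0.3098]
tool_rot: [[-0.119, 0.993, 0.001], [0.993, 0.119, -0.002], [-0.002, 0.0, -1.0]]
ft_force: [1.8, -5.2, 2.2]
grip_width: 0.0186
gripper_force: 27.2
```

```bash
python3 -m creep '0 0 0 0 0.05 0 10;0 0 0 0 0.1 0 10;0 0 0 0 0.1 0 10'
```

```text
time_s: 19.8
position: [0.6489, -0.1317, 0.3098]
tool_rot: [[-0.119, 0.993, 0.0], [0.993, 0.119, -0.001], [-0.001, 0.0, -1.0]]
ft_force: [0.5, -5.5, 1.2]
grip_width: 0.0187
gripper_force: 27.2
```

```bash
python3 -m creep '0 0 0 0 0.05 0 10;0 0 0 0 0.1 0 10;0 0 0 0 0.13 0 10;0 0 0 0 0.13 0 10'
```

```text
time_s: 20.2
position: [0.6518, -0.1314, 0.3096]
tool_rot: [[-0.118, 0.993, -0.005], [0.993, 0.118, -0.001], [-0.001, -0.005, -1.0]]
ft_force: [-8.1, -6.5, 4.5]
grip_width: 0.0187
gripper_force: 27.7
```

```bash
python3 -m creep '0 0 0 0 0.05 0 10;0 0 0 0 0.05 0 25;0 0 0 0 0.05 0 40;0 0 0 0 0.05 0 40;0 0 0 0 0.05 0 40;0 0 0 0 0.05 -0.7 40;0 0 0 0 0 -2 40;0 0 0 0 -1 -3.5 40;0 0 0 0 -3 -4 40;0 0 0 0 -4.5 -4 40;0 0 0 0 -6 -4 40;0 0 0 0 -6 -4 40'
python3 - <<'E'
from h import *
q=get_image("top");c=cloud(q);im=q["image"].astype(int)
red=(im[...,2]>70)&(im[...,2]>1.8*im[...,1])&(im[...,2]>1.8*im[...,0])&(abs(c[...,2]-.132)<.008)&(c[...,0]<.7)&(c[...,1]<.1)&(c[...,1]>-.15)&(c[...,0]>.5)
P=c[red];B=P[:,:2].astype(np.float32);print(len(P),cv2.fitLine(B,cv2.DIST_HUBER,0,.01,.01).ravel())
cv2.imwrite("pics/t3.png",cv2.resize(q["image"][140:330,190:450],None,fx=3,fy=3))
E
```

```text
time_s: 21.4
position: [0.4704, -0.1516, 0.4298]
tool_rot: [[-0.117, 0.993, -0.002], [0.993, 0.117, 0.001], [0.001, -0.002, -1.0]]
ft_force: [0.9, -0.6, 0.2]
grip_width: 0.04
gripper_force: 0.0
972 [ 0.12765227 -0.99181896  0.6356277  -0.02345576]
```

View pics/t3.png

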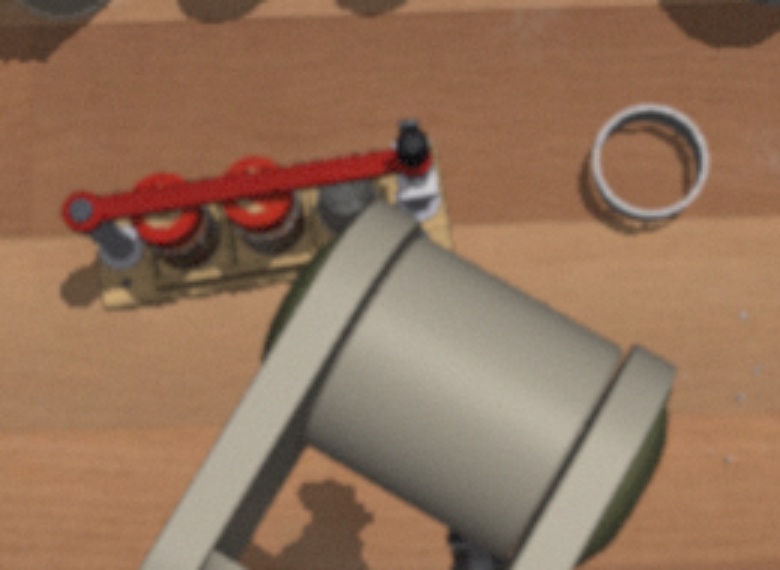

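The top view shows the bar lying along the row with the knob at (410,145), against the stop. Its yaw is 7.3°, against about 7.5° for the caddy. All the jars are standing and the cutter is where it was at (650,162). Handing in.

```bash
python3 -c "
from rig import job
print(job.close_job())"
```

```text
the job is handed in; nothing more can be done
None
```

The fallen jar was stood up on the worktop and let go, then set in the middle pocket, and the keeper bar was swung home against its stop; the last picture showed it staying there, and I handed the job in at about 21 s.

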